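# Shake the reference pucks loose and gather them in the tray's yellow corner

## Robot

A 6-joint arm with a two-finger parallel gripper is mounted at the origin on the work surface. World frame = base frame: x ahead of the robot, y to its left, z up, the work surface at z = 0. Lengths are in m, angles in rad, forces in N, time in s.
With the tool pointing down it reaches from about 0.3 to 0.775 m from the base axis. Payload 14.6 kg.
Tool frame: the origin (TCP) lies at the very end of the fingers, on their centre line; the grasp point (between the pads) lies 19 mm behind it (ctrl.grasp_offset is the distance from the TCP to the grasp point, in m); z points along the fingers, y is the line along which they close (so a half turn about z gives the same grasp; the last joint's range is limited). The gripper opens to 94 mm and grips with 3 to 60 N. Pads are 16 mm wide; open, the fingers measure 119 mm over their backs; the gripper's body (75 mm by 177 mm) begins 78 mm behind the grasp point.
Start: joints at [-1.309, 0.3, 1.521, -0, 1.321, -0.067], TCP at [0.178, -0.521, 0.183] pointing down, gripper open.
Joint ranges: [-3.03, 3.03], [-0.79, 2.21], [0.23, 2.52], [-1.04, 4.18], [0, 3.07], [-2.55, 2.55]. Speed limits (rad/s): [2.22, 2.22, 2.57, 3.14, 3.14, 3.14].

## Interface

Orientations are given as [roll, pitch, yaw] about the fixed x, y, z axes, in that order (R = Rz(yaw) Ry(pitch) Rx(roll)).
In Python, from station import ctrl gives the robot as it stands.
- The arm moves only by the tool step_arm, never from a script. Its argument "plan" is a list that holds one entry, the list of rows, each a list of 6 numbers: the shift along the tool's x, y, z in units of 30 mm (1.0 is 30 mm), then the turn, a rotation vector about the tool's x, y, z in units of 6 degrees (1.0 is 6 degrees). In form: [[[dx, dy, dz, wx, wy, wz], ...]]. A call has 1 to 8 rows; each row is the pose to reach, as a shift and turn from the pose commanded when the call began, along the tool's axes at that moment; what a row does not reach only later rows make up. A row lasts 1/12 s, in which the tool goes at most 41.7 mm and 7.16 degrees, less where a joint would pass 70% of its speed; a pose out of reach is approached as far as the arm can. A call with a gripper value outside its range is refused whole. "grip" is the opening, from 0 (shut) to 1 (fully open), set as the call begins (left out, the last holds). The fingers move at their own pace and stop on an object; "squeeze" is the grip in N (left out, the last holds). Time passes only in rows, so rows that repeat a pose let the fingers close. It gives the time, the measured TCP pose, the force, the opening and the grip force at its end, in the units of the state.
- ctrl.get_obs(): the state, without advancing time (a new reading comes with each control period).
- ctrl.camera(name): name is "side" or "top"; returns the picture (420x560x3 uint8, red, green, blue); there is no depth.
- ctrl.camera_model(name): a dict with "intrinsics" (3x3 intrinsics, pixels), "R" (3x3) and "t" (3): a world point X has camera coordinates R X + t. Camera axes: x right, y down, z forward; pixel columns grow to the right and rows downward; lengths in m; the calibration is good to about 2 mm. A picture is of the moment at which its call begins. camera_model takes no time and is no camera call.
- ctrl.hand_in(): hands the job in; it is judged then, once.
Trained networks look in the newest picture that a camera, given by its name, has taken for a name from the list of things; names that differ only in an ending like _2 or _b are one class to them, and where a whole thing is asked for, a point or a joint stands for the part that bears it (a point fixed in the world has none). Each returns a list of dicts, best first, with "confidence" (0 to 1); they miss things now and then, are a little off and sometimes report something else, mostly with a low value. They report only what shows in the picture. A call takes as long as a camera call. They do not tell look-alikes from the thing itself.
- ctrl.masks_of(query, camera): "pixels" (420x560 bool, what is visible of it) and "at" ([column, row] in pixels, amid what is visible of it).
- ctrl.place_of(query, camera): "at" ([column, row] in pixels: a listed point, or the origin of a listed thing).
The state is a dict: "time_s": time; "qpos": joint angles; "joint_vel": joint speeds; "tau": joint torques, N m; "ee_pos": TCP position; "eef_rot": TCP orientation; "force": force on the tool from outside, world axes, zero at the start; "moment": the same for the moment, N m; "grip_width": finger opening in m; "grip_force": force on a finger pad.
Only numpy, scipy, OpenCV 4.12 (cv2) and the standard library are available. Lean on these libraries where they do the work, as an engineer would, in place of code of your own. Each camera call takes 0.05 s, during which the arm holds its last target. There are 200 camera calls.

## Task

Lift the blue tray by its handle, and press it down onto the touch shaker's sprung pad until the pad is fully depressed, to shake the three pucks loose. Then lift the tray clear and tilt it about 30 degrees with its yellow corner lowest, so that all three pucks slide into that corner, and finish while still holding it tilted in the air: do not put it down or let go. Spill nothing and leave the other things on the bench alone.

Things in the scene. Friction and masses are not known exactly. Their poses are not given: they have to be found in the camera images.
- tray: blue open tray, outside 190 (x) x 140 (y) x 35 mm tall, walls and floor 5 mm, about 0.4 kg; origin at the centre of its underside, z up. The +x +y corner is yellow. A steel bail handle spans it along y at x = 0; in its middle a black grip block, 20 mm thick along x, 64 mm long along y, 85 to 115 mm above the underside: grip it across x from above
- grip (a point): centre of the black grip block, on the tray's vertical axis, 100 mm above its underside; axes as the tray's. The handle's flat strap, 14 mm wide, runs from the block (100 to 106 mm up) to uprights outside the long walls
- yellow_corner (a point): inside corner of the tray's floor at the yellow-marked corner: 90 mm along the tray's +x, 65 mm along its +y, 5 mm above its underside; axes as the tray's
- shaker: touch shaker fixed to the bench: round white housing with blue foot ring, 132 mm across, 50 mm tall, carrying a round sprung black pad; origin at the centre of its underside
- pad_top (a point): centre of the upper face of the shaker's flat black rubber pad, 100 mm across, 70 mm above the bench when not pressed; moves down with the pad
- shaker_pad (a joint): how far the sprung pad is pressed down, m: 0 up, 0.008 at the stop (fully depressed). The spring takes about 6 N to start moving and about 12 N to reach the stop; the tray's own weight (about 4.5 N with pucks) does not press it, so push down
- puck_white: white loose, slippery PTFE reference puck, flat cylinder 24 mm across and 12 mm tall, 12 g, lying on the tray's floor; origin at the centre of its underside. It slides once the floor slopes more than roughly 10 to 12 degrees; it starts anywhere on the floor outside the yellow corner
- puck_black: black loose, slippery PTFE reference puck, flat cylinder 24 mm across and 12 mm tall, 12 g, lying on the tray's floor; origin at the centre of its underside. It slides once the floor slopes more than roughly 10 to 12 degrees; it starts anywhere on the floor outside the yellow corner
- puck_green: green loose, slippery PTFE reference puck, flat cylinder 24 mm across and 12 mm tall, 12 g, lying on the tray's floor; origin at the centre of its underside. It slides once the floor slopes more than roughly 10 to 12 degrees; it starts anywhere on the floor outside the yellow corner
- bottle: amber bottle, 64 mm across, 110 mm tall, far left; origin at the centre of its underside. Bystander: leave alone.
- beaker: glass beaker, 72 mm across, 90 mm tall, far right; origin at the centre of its underside. Bystander: leave alone.
- jar: small white jar with blue lid, 48 mm across, 55 mm tall, far middle; origin at the centre of its underside. Bystander: leave alone.
- dish: closed glass dish, 68 mm across, 17 mm tall, near middle; origin at the centre of its underside. Bystander: leave alone.
- lens_ring: black lens ring lying flat, 60 mm across, 14 mm tall, near left; origin at the centre of its underside. Bystander: leave alone.
- rack: orange block with three holes, 85 x 45 x 30 mm, near right; origin at the centre of its underside. Bystander: leave alone.
Not all that is in view belongs to the job. Several things look just like the tray: the one meant starts farthest from the robot's base.

How it is judged:
By the outcome, as a careful person would: the job done as asked, in the order asked, and still so for the second after the job is handed in, while the arm keeps its last pose, push and grip.
It also fails if it takes over 54 s, if anything falls off the work surface, if the arm or the gripper's body presses on something with over 40 N, if the wrist force passes 120 N, or if a joint passes its speed limit or range.

## Working session

There is one attempt and no reset: what is moved stays moved. The work goes in short steps, Python scripts to look and compute and a tool call to move; the robot and the scene stay as the last step left them, time stands still between calls to the robot, and variables do not carry over. Pictures are saved under pics/ and viewed, at most 10 in all, crops included, and the job is handed in when it is done.

Besides the shell and the picture viewer there is one more tool, called after "Request:" as name(argument=value, ...) on one line, values as JSON. step_arm: Moves the arm, as the interface text tells. Its arguments: {"type":"object","properties":{"plan":{"type":"array","items":{"type":"array","items":{"type":"array","items":{"type":"number"}}}},"grip":{"type":"number"},"squeeze":{"type":"number"}},"required":["plan"]}

```bash
ls; mkdir -p pics; python3 - <<'E'
from station import ctrl
import cv2,numpy as np
for c in("top","side"):
    cv2.imwrite(f"pics/{c}0.png",ctrl.camera(c)[:,:,::-1])
    m=ctrl.camera_model(c);print(c,np.round(m["intrinsics"],1).tolist(),np.round(m["R"],3).tolist(),np.round(m["t"],3).tolist())
    for q in("tray","grip","yellow_corner","pad_top"):
        print(q,[(np.round(d["at"],1).tolist(),round(d["confidence"],2)) for d in ctrl.place_of(q,c)])
o=ctrl.get_obs();print(o["time_s"],o["ee_pos"],o["eef_rot"],o["grip_width"])
E
```

```text
pics
top [[441.0, 0.0, 273.6], [0.0, 441.0, 202.1], [0.0, 0.0, 1.0]] [[0.013, -1.0, 0.016], [-0.988, -0.015, -0.156], [0.156, -0.014, -0.988]] [-0.018, 0.507, 1.151]
tray [([343.4, 194.6], 0.79), ([366.1, 299.8], 0.57), ([178.4, 173.6], 0.28)]
grip [([375.9, 299.9], 0.8), ([350.9, 193.2], 0.69)]
yellow_corner [([365.5, 256.5], 0.89), ([341.4, 158.2], 0.81)]
pad_top [([175.1, 166.8], 0.61)]
side [[450.9, 0.0, 283.0], [0.0, 450.9, 210.1], [0.0, 0.0, 1.0]] [[-0.904, -0.427, -0.005], [-0.304, 0.651, -0.695], [0.3, -0.627, -0.719]] [0.482, 0.209, 1.09]
tray [([408.0, 196.7], 0.65), ([313.8, 183.0], 0.58)]
grip [([412.6, 171.8], 0.89), ([323.1, 173.2], 0.62), ([314.0, 154.6], 0.58)]
yellow_corner [([374.4, 182.9], 0.81), ([279.9, 174.0], 0.75), ([315.7, 153.8], 0.63)]
pad_top [([213.2, 273.9], 0.73)]
0.5 [ 0.17757127 -0.52050829  0.1830078 ] [-3.14150263e+00  3.56991756e-05  3.28813054e-01] 0.09393475522989485
```

View pics/top0.png

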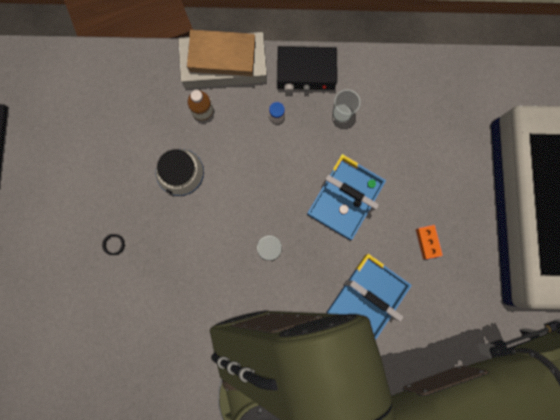

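View pics/side0.png

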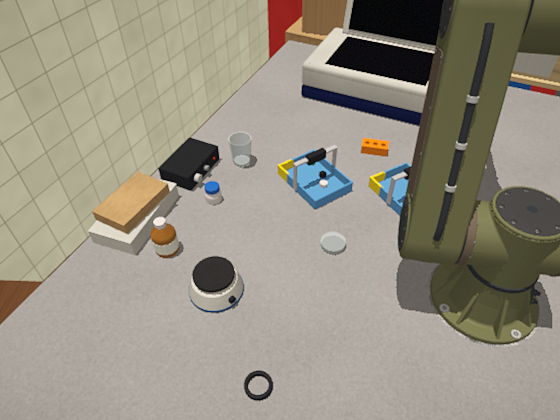

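```bash
cat > h.py <<'E'
from station import ctrl
import cv2,numpy as np
from scipy.optimize import least_squares,minimize
from scipy.spatial.transform import Rotation as Ro
M={c:ctrl.camera_model(c) for c in("top","side")}
def proj(c,X):
    m=M[c];p=(np.atleast_2d(X)@np.array(m["R"]).T+m["t"])@np.array(m["intrinsics"]).T
    return p[:,:2]/p[:,2:]
def onplane(c,uv,z):
    m=M[c];R=np.array(m["R"]);C=-R.T@m["t"];d=R.T@np.linalg.inv(m["intrinsics"])@[uv[0],uv[1],1]
    return C+d*(z-C[2])/d[2]
BOX=np.array([[sx*.095,sy*.07,z] for sx in(-1,1) for sy in(-1,1) for z in(0,.035)])
def hullmask(c,X):
    im=np.zeros((1680,2240),np.uint8)
    cv2.fillConvexPoly(im,cv2.convexHull(np.round((proj(c,X)+.5)*4).astype(np.int32)),1);return im>0
def shift(target_pos,R,obs=None):
    "shift/turn in tool axes and row units from current pose"
    o=ctrl.get_obs();R0=Ro.from_euler('xyz',o["eef_rot"])
    return R0.inv().apply(np.array(target_pos)-o["ee_pos"])/.03,np.degrees((R0.inv()*R).as_rotvec())/6
E
python3 - <<'E'
from h import *
g0=onplane("top",[350.9,193.2],.1);print("grip",g0,onplane("side",[314,154.6],.1),"yc",onplane("top",[341.4,158.2],.005))
print("tray2",onplane("top",[375.9,299.9],.1))
print("pad",onplane("top",[175.1,166.8],.07),onplane("side",[213.2,273.9],.07))
H={}
for c,box in(("top",(295,385,145,245)),("side",(270,358,150,212))):
    im=ctrl.camera(c);h=cv2.cvtColor(im,cv2.COLOR_RGB2HSV)
    m=(((h[...,0]>95)&(h[...,0]<118))|((h[...,0]>18)&(h[...,0]<35)))&(h[...,1]>120)&(h[...,2]>60)
    w=np.zeros_like(m);w[box[2]:box[3],box[0]:box[1]]=1
    m=cv2.morphologyEx((m&w).astype(np.uint8),cv2.MORPH_OPEN,np.ones((2,2)))
    pts=np.argwhere(m)[:,::-1]
    big=np.zeros((1680,2240),np.uint8);q=np.concatenate([pts*4,pts*4+[4,0],pts*4+[0,4],pts*4+4])
    cv2.fillConvexPoly(big,cv2.convexHull(q.astype(np.int32)),1);H[c]=big>0
    # pad: dark ellipse
    d=ctrl.masks_of("pad_top",c)
    print(c,m.sum(),[(x["at"],x["confidence"],x["pixels"].sum()) for x in d])
    g=im.max(2)<50;w=np.zeros_like(g);b=(150,205,140,190) if c=="top" else (185,240,252,295)
    w[b[2]:b[3],b[0]:b[1]]=1
    n,l,s,ce=cv2.connectedComponentsWithStats((g&w).astype(np.uint8));k=1+s[1:,4].argmax();print("padblob",s[k],ce[k],onplane(c,ce[k],.07))
def f(p,cs=("top","side")):
    X=Ro.from_euler('z',p[2]).apply(BOX)+[p[0],p[1],0];r=0
    for c in cs:
        h=hullmask(c,X);r+=1-(h&H[c]).sum()/(h|H[c]).sum()
    return r
for cs in(("top","side"),("top",),("side",)):
    s=minimize(f,[*g0[:2],-.5],args=(cs,),method="Nelder-Mead",options=dict(initial_simplex=[[*g0[:2],-.5],[g0[0]+.02,g0[1],-.5],[g0[0],g0[1]+.02,-.5],[*g0[:2],-.3]]))
    print(cs,s.x,s.fun)
E
```

```text
grip [ 0.52439633 -0.20882775  0.1       ] [ 0.53326099 -0.21252216  0.1       ] yc [ 0.6420052  -0.20159857  0.005     ]
tray2 [ 0.25595271 -0.26722508  0.1       ]
pad [0.59366387 0.25257593 0.07      ] [0.59063056 0.25923142 0.07      ]
top 1692 [([175.3, 165.7], 0.9, np.int64(1083))]
padblob [158 150  36  35 965] [175.29015544 167.03523316] [0.59303228 0.25204234 0.07      ]
side 1938 [([210.9, 276.1], 0.87, np.int64(1258))]
padblob [193 257  41  35 194] [212.55670103 276.93298969] [0.58745648 0.26727324 0.07      ]
('top', 'side') [ 0.52634489 -0.21008696 -0.53261369] 0.1714979976714296
('top',) [ 0.52787956 -0.21236829 -0.53050334] 0.08650007644350821
('side',) [ 0.52318666 -0.20468104 -0.53604943] 0.016961929890689786
```

```bash
python3 - <<'E'
from h import *
print(shift([.526,-.210,.19],Ro.from_euler('xyz',[np.pi,0,1.038])),ctrl.get_obs()["time_s"])
for q,z in(("bottle",0),("jar",0),("beaker",0)):
    for c in("top","side"):
        d=ctrl.place_of(q,c); print(q,c,[np.round(onplane(c,x["at"],z),3) for x in d[:1]])
E
```

```text
(array([14.33343214, -6.04687912, -0.2313412 ]), array([ 6.17159303e-06, -2.46505664e-04, -6.77286803e+00])) 0.7
bottle top [array([0.771, 0.195, 0.   ])]
bottle side [array([0.771, 0.195, 0.   ])]
jar top [array([ 0.77 , -0.016,  0.   ])]
jar side [array([ 0.763, -0.019,  0.   ])]
beaker top [array([ 0.782, -0.197, -0.   ])]
beaker side [array([ 0.778, -0.189, -0.   ])]
```

Request:
step_arm(plan=[[[14.33, -6.05, -0.2, 0, 0, -6.77], [14.33, -6.05, -0.2, 0, 0, -6.77], [14.33, -6.05, -0.2, 0, 0, -6.77], [14.33, -6.05, -0.2, 0, 0, -6.77], [14.33, -6.05, -0.2, 0, 0, -6.77], [14.33, -6.05, -0.2, 0, 0, -6.77], [14.33, -6.05, -0.2, 0, 0, -6.77], [14.33, -6.05, -0.2, 0, 0, -6.77]]], grip=1)

```text
time_s: 1.67
ee_pos: [0.4276, -0.297, 0.1876]
eef_rot: [3.141, 0.0, 1.038]
force: [1.1, -1.0, -0.2]
grip_width: 0.0938
grip_force: 0.0
```

```bash
python3 - <<'E'
from h import *
print(shift([.526,-.210,.19],Ro.from_euler('xyz',[np.pi,0,1.038])),ctrl.get_obs()["time_s"])
E
```

```text
(array([ 4.16406342,  1.35308417, -0.0791891 ]), array([0.00469608, 0.00064314, 0.00281236])) 1.6667
```

Request:
step_arm(plan=[[[4.16, 1.35, 0, 0, 0, 0], [4.16, 1.35, 0, 0, 0, 0], [4.16, 1.35, 0, 0, 0, 0], [4.16, 1.35, 0, 0, 0, 0], [4.16, 1.35, 0, 0, 0, 0], [4.16, 1.35, 0, 0, 0, 0]]])

```text
time_s: 2.17
ee_pos: [0.5243, -0.212, 0.1871]
eef_rot: [-3.141, 0.0, 1.038]
force: [0.1, -0.2, 0.3]
grip_width: 0.094
grip_force: 0.0
```

```bash
python3 - <<'E'
from h import *
print(shift([.526,-.210,.081],Ro.from_euler('xyz',[np.pi,0,1.038])),ctrl.get_obs()["time_s"])
a=[ctrl.camera(c)[:,:,::-1] for c in("top","side")]
b=[cv2.resize(a[0][110:300,250:430],None,fx=2.2,fy=2.2),cv2.resize(a[1][80:270,200:380],None,fx=2.2,fy=2.2)]
cv2.imwrite("pics/a1.png",np.hstack(b))
E
```

```text
(array([0.08686725, 0.01717434, 3.53694409]), array([-0.00419846,  0.00247425,  0.0040165 ])) 2.1667
```

View pics/a1.png

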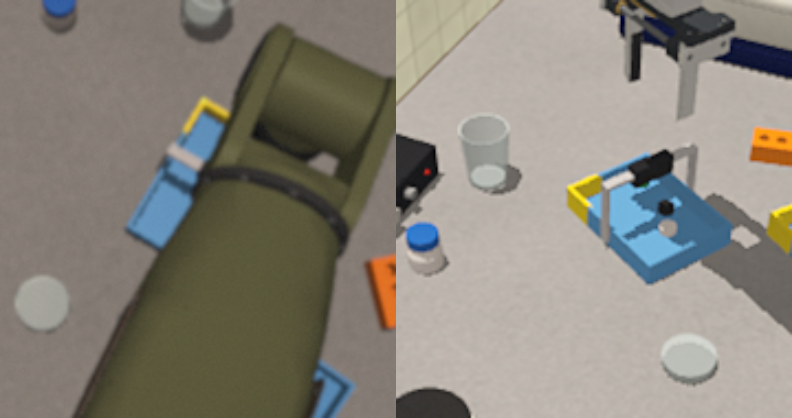

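The top crop shows the arm over the tray. In the side crop the open fingers (crop 635–685, 80–115) straddle the black grip block at (650,165), and three pucks are on the tray floor.

Request:
step_arm(plan=[[[0.09, 0, 1, 0, 0, 0], [0.09, 0, 2, 0, 0, 0], [0.09, 0, 2.8, 0, 0, 0], [0.09, 0, 3.3, 0, 0, 0], [0.09, 0, 3.54, 0, 0, 0], [0.09, 0, 3.54, 0, 0, 0], [0.09, 0, 3.54, 0, 0, 0]]])

```text
time_s: 2.85
ee_pos: [0.5259, -0.2103, 0.082]
eef_rot: [3.141, -0.0, 1.037]
force: [0.4, 0.5, -0.3]
grip_width: 0.0939
grip_force: 0.0
```

Request:
step_arm(plan=[[[0, 0, 0, 0, 0, 0], [0, 0, 0, 0, 0, 0], [0, 0, 0, 0, 0, 0], [0, 0, 0, 0, 0, 0], [0, 0, 0, 0, 0, 0], [0, 0, 0, 0, 0, 0], [0, 0, 0, 0, 0, 0], [0, 0, 0, 0, 0, 0]]], grip=0, squeeze=50)

```text
time_s: 3.52
ee_pos: [0.526, -0.2094, 0.0812]
eef_rot: [-3.142, -0.0, 1.038]
force: [-0.1, -0.3, 0.1]
grip_width: 0.044
grip_force: 0.0
```

Request:
step_arm(plan=[[[0, 0, 0, 0, 0, 0], [0, 0, 0, 0, 0, 0], [0, 0, 0, 0, 0, 0], [0, 0, 0, 0, 0, 0], [0, 0, 0, 0, 0, 0], [0, 0, 0, 0, 0, 0], [0, 0, 0, 0, 0, 0]]])

```text
time_s: 4.1
ee_pos: [0.5262, -0.2095, 0.0812]
eef_rot: [3.141, -0.0, 1.038]
force: [1.4, -0.9, -0.2]
grip_width: 0.0194
grip_force: 50.0
```

Request:
step_arm(plan=[[[0, 0, -0.2, 0, 0, 0], [0, 0, -0.6, 0, 0, 0], [0, 0, -1.2, 0, 0, 0], [0, 0, -2, 0, 0, 0], [0, 0, -2.8, 0, 0, 0], [0, 0, -3.4, 0, 0, 0], [0, 0, -3.7, 0, 0, 0], [0, 0, -3.7, 0, 0, 0]]])

```text
time_s: 4.77
ee_pos: [0.5265, -0.2097, 0.1945]
eef_rot: [3.138, -0.0, 1.038]
force: [0.8, -0.6, -5.0]
grip_width: 0.0193
grip_force: 50.0
```

```bash
python3 - <<'E'
from h import *
ctrl.camera("top")
a=[ctrl.camera(c)[:,:,::-1] for c in("top","side")]
b=[cv2.resize(a[0][110:300,250:430],None,fx=2.2,fy=2.2),cv2.resize(a[1][80:270,200:380],None,fx=2.2,fy=2.2)]
cv2.imwrite("pics/a2.png",np.hstack(b))
o=ctrl.get_obs();print(o["time_s"],o["ee_pos"],o["grip_width"],o["grip_force"],o["force"],o["moment"])
print(shift([.592,.255,.190],Ro.from_euler('xyz',[np.pi,0,1.038])))
E
```

```text
4.9167 [ 0.52545092 -0.20917128  0.19082114] 0.0197792448634782 49.99732553958893 [ 0.25755328 -0.28410931 -4.96983539] [-0.00430905 -0.01482971 -0.02512758]
(array([14.45317361, -5.95150258,  0.03769101]), array([-0.02114018,  0.00188432, -0.00217835]))
```

View pics/a2.png

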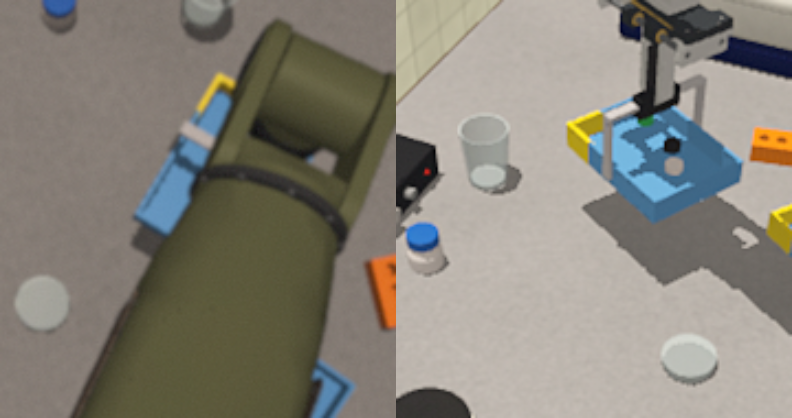

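The tray hangs level in the gripper (crop 655,150) and clear of the bench, with the pucks still inside. Next I carry it over the pad.

Request:
step_arm(plan=[[[0.14, -0.06, 0, 0, 0, 0], [0.43, -0.18, 0, 0, 0, 0], [0.87, -0.36, 0, 0, 0, 0], [1.45, -0.6, 0, 0, 0, 0], [2.17, -0.89, 0, 0, 0, 0], [3.03, -1.25, 0, 0, 0, 0], [3.9, -1.61, 0, 0, 0, 0], [4.77, -1.96, 0, 0, 0, 0]]])

```text
time_s: 5.58
ee_pos: [0.5479, -0.0537, 0.1919]
eef_rot: [-3.141, -0.0, 1.038]
force: [0.1, 0.3, -4.5]
grip_width: 0.0197
grip_force: 50.0
```

Request:
step_arm(plan=[[[0.87, -0.36, 0, 0, 0, 0], [1.73, -0.71, 0, 0, 0, 0], [2.6, -1.07, 0, 0, 0, 0], [3.47, -1.43, 0, 0, 0, 0], [4.34, -1.79, 0, 0, 0, 0], [5.2, -2.14, 0, 0, 0, 0], [6.07, -2.5, 0, 0, 0, 0], [6.79, -2.8, 0, 0, 0, 0]]])

```text
time_s: 6.25
ee_pos: [0.5785, 0.1651, 0.1918]
eef_rot: [-3.141, 0.0, 1.039]
force: [0.4, 0.2, -6.1]
grip_width: 0.019
grip_force: 50.0
```

Request:
step_arm(plan=[[[0.72, -0.3, 0, 0, 0, 0], [1.3, -0.54, 0, 0, 0, 0], [1.88, -0.77, 0, 0, 0, 0], [2.31, -0.95, 0, 0, 0, 0], [2.6, -1.07, 0, 0, 0, 0], [2.89, -1.19, 0, 0, 0, 0], [2.89, -1.19, 0, 0, 0, 0], [2.89, -1.19, 0, 0, 0, 0]]])

```text
time_s: 6.92
ee_pos: [0.5925, 0.2545, 0.1919]
eef_rot: [-3.141, 0.0, 1.038]
force: [-0.6, 0.5, -5.0]
grip_width: 0.0195
grip_force: 50.0
```

```bash
python3 - <<'E'
from h import *
a=[ctrl.camera(c)[:,:,::-1] for c in("top","side")]
b=[cv2.resize(a[0][80:270,80:260],None,fx=2.2,fy=2.2),cv2.resize(a[1][170:360,130:310],None,fx=2.2,fy=2.2)]
cv2.imwrite("pics/a3.png",np.hstack(b))
o=ctrl.get_obs();print(o["time_s"],o["ee_pos"],o["grip_width"],o["force"],o["moment"],o["qpos"])
print(shift([.592,.255,.151],Ro.from_euler('xyz',[np.pi,0,1.038])))
E
```

```text
7.0167 [0.59261564 0.25386269 0.19216115] 0.01942897654194356 [ 0.93799403 -0.53802511 -4.65341729] [-0.06533075 -0.05001786  0.05953809] [ 3.48014916e-01  5.09976257e-01  1.20832909e+00 -1.97073133e-04
  1.42342500e+00  8.81868688e-01]
(array([ 0.02250981, -0.0370425 ,  1.37203077]), array([ 0.00059987,  0.00219871, -0.0098214 ]))
```

View pics/a3.png

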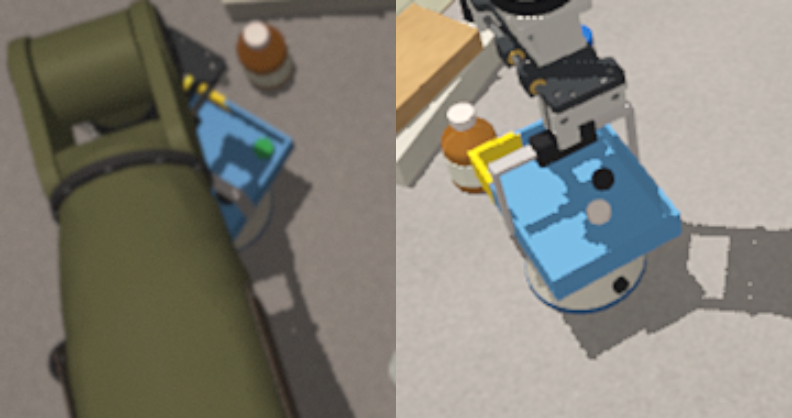

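The tray is above the shaker, with the housing visible beneath it (side crop 590,290). It is clear of the bottle. Next I lower it in steps while watching the force.

Request:
step_arm(plan=[[[0, 0, 0.3, 0, 0, 0], [0, 0, 0.6, 0, 0, 0], [0, 0, 0.9, 0, 0, 0], [0, 0, 1.1, 0, 0, 0], [0, 0, 1.2, 0, 0, 0], [0, 0, 1.2, 0, 0, 0]]])

```text
time_s: 7.52
ee_pos: [0.5923, 0.2544, 0.155]
eef_rot: [-3.141, 0.001, 1.038]
force: [-0.1, -0.4, -6.4]
grip_width: 0.0196
grip_force: 50.0
```

Request:
step_arm(plan=[[[0, 0, 0.07, 0, 0, 0], [0, 0, 0.14, 0, 0, 0], [0, 0, 0.2, 0, 0, 0], [0, 0, 0.2, 0, 0, 0], [0, 0, 0.2, 0, 0, 0]]])

```text
time_s: 7.93
ee_pos: [0.5929, 0.2548, 0.151]
eef_rot: [3.141, -0.001, 1.038]
force: [0.3, 0.6, 0.9]
grip_width: 0.0195
grip_force: 50.0
```

Request:
step_arm(plan=[[[0, 0, 0.05, 0, 0, 0], [0, 0, 0.1, 0, 0, 0], [0, 0, 0.1, 0, 0, 0], [0, 0, 0.1, 0, 0, 0]]])

```text
time_s: 8.27
ee_pos: [0.5928, 0.2547, 0.1475]
eef_rot: [3.141, -0.001, 1.038]
force: [1.4, -0.2, 3.7]
grip_width: 0.0195
grip_force: 50.0
```

Request:
step_arm(plan=[[[0, 0, 0.05, 0, 0, 0], [0, 0, 0.1, 0, 0, 0], [0, 0, 0.1, 0, 0, 0], [0, 0, 0.1, 0, 0, 0]]])

```text
time_s: 8.6
ee_pos: [0.5928, 0.2547, 0.1444]
eef_rot: [3.141, -0.001, 1.038]
force: [1.0, 0.2, 4.9]
grip_width: 0.0196
grip_force: 50.0
```

Request:
step_arm(plan=[[[0, 0, 0.04, 0, 0, 0], [0, 0, 0.07, 0, 0, 0], [0, 0, 0.07, 0, 0, 0], [0, 0, 0.07, 0, 0, 0]]])

```text
time_s: 8.93
ee_pos: [0.5929, 0.2548, 0.1432]
eef_rot: [3.141, -0.001, 1.038]
force: [-1.1, -0.2, 11.2]
grip_width: 0.0195
grip_force: 50.0
```

Request:
step_arm(plan=[[[0, 0, 0.04, 0, 0, 0], [0, 0, 0.06, 0, 0, 0], [0, 0, 0.06, 0, 0, 0], [0, 0, 0.06, 0, 0, 0], [0, 0, 0.06, 0, 0, 0], [0, 0, 0.06, 0, 0, 0], [0, 0, 0.06, 0, 0, 0], [0, 0, 0.06, 0, 0, 0]]])

```text
time_s: 9.6
ee_pos: [0.5933, 0.255, 0.1431]
eef_rot: [3.139, -0.003, 1.038]
force: [-5.0, 0.1, 22.9]
grip_width: 0.0194
grip_force: 50.0
```

Request:
step_arm(plan=[[[0, 0, 0, 0, 0, 0], [0, 0, 0, 0, 0, 0], [0, 0, 0, 0, 0, 0], [0, 0, 0, 0, 0, 0], [0, 0, 0, 0, 0, 0], [0, 0, 0, 0, 0, 0], [0, 0, 0, 0, 0, 0], [0, 0, 0, 0, 0, 0]]])

```text
time_s: 10.27
ee_pos: [0.5933, 0.255, 0.1431]
eef_rot: [3.139, -0.003, 1.038]
force: [-5.6, -1.3, 21.7]
grip_width: 0.0193
grip_force: 50.0
```

Request:
step_arm(plan=[[[0, 0, -0.3, 0, 0, 0], [0, 0, -0.8, 0, 0, 0], [0, 0, -1.5, 0, 0, 0], [0, 0, -2.3, 0, 0, 0], [0, 0, -3.1, 0, 0, 0], [0, 0, -3.9, 0, 0, 0], [0, 0, -4.6, 0, 0, 0], [0, 0, -5.2, 0, 0, 0]]])

```text
time_s: 10.93
ee_pos: [0.5923, 0.2544, 0.2965]
eef_rot: [-3.141, 0.001, 1.038]
force: [-0.5, -0.5, -4.5]
grip_width: 0.02
grip_force: 50.0
```

```bash
python3 - <<'E'
from h import *
o=ctrl.get_obs();print(o["time_s"],o["ee_pos"],o["force"],o["qpos"])
R0=Ro.from_euler('xyz',[np.pi,0,1.038]);b=np.array([1,.85])/np.hypot(1,.85) # downhill dir in tray axes
yaw=1.038-np.pi/2; d=Ro.from_euler('z',yaw).apply([b[0],b[1],0])
T=Ro.from_rotvec(np.cross([0,0,1],d)*np.radians(30))*R0
print("downhill",d,shift([.5,.12,.32],R0),shift([.5,.12,.32],T))
E
```

```text
10.9333 [0.59226917 0.25438059 0.29648992] [-0.50936827 -0.45494262 -4.49176934] [ 3.48952813e-01  4.77048494e-01  1.02155515e+00 -1.90533815e-04
  1.64472835e+00  8.82072592e-01]
downhill [0.98529612 0.17085537 0.        ] (array([-5.42198953, -0.37298287, -0.77537704]), array([-0.00915747,  0.01397528, -0.00322156])) (array([-5.42198953, -0.37298287, -0.77537704]), array([ 3.79992247, -3.22499205, -0.00438233]))
```

Request:
step_arm(plan=[[[-0.3, 0, -0.1, 0, 0, 0], [-0.9, -0.05, -0.2, 0, 0, 0], [-1.7, -0.1, -0.3, 0, 0, 0], [-2.6, -0.2, -0.4, 0, 0, 0], [-3.5, -0.25, -0.5, 0, 0, 0], [-4.3, -0.3, -0.6, 0, 0, 0], [-5, -0.35, -0.7, 0, 0, 0], [-5.42, -0.37, -0.77, 0, 0, 0]]])

```text
time_s: 11.6
ee_pos: [0.4987, 0.1183, 0.3181]
eef_rot: [-3.14, 0.002, 1.037]
force: [0.6, 0.8, -4.4]
grip_width: 0.0194
grip_force: 50.0
```

Request:
step_arm(plan=[[[0, 0, 0, 0.1, -0.08, 0], [0, 0, 0, 0.3, -0.25, 0], [0, 0, 0, 0.55, -0.47, 0], [0, 0, 0, 0.8, -0.68, 0], [0, 0, 0, 1.05, -0.89, 0], [0, 0, 0, 1.3, -1.1, 0], [0, 0, 0, 1.55, -1.31, 0], [0, 0, 0, 1.8, -1.53, 0]]])

```text
time_s: 12.27
ee_pos: [0.5006, 0.1206, 0.318]
eef_rot: [-2.949, 0.161, 1.054]
force: [-1.0, 0.1, -5.0]
grip_width: 0.0192
grip_force: 50.0
```

Request:
step_arm(plan=[[[0, 0, 0, 0.25, -0.21, 0], [0, 0, 0, 0.5, -0.42, 0], [0, 0, 0, 0.8, -0.68, 0], [0, 0, 0, 1.1, -0.93, 0], [0, 0, 0, 1.4, -1.18, 0], [0, 0, 0, 1.7, -1.44, 0], [0, 0, 0, 1.9, -1.61, 0], [0, 0, 0, 2.0, -1.7, 0]]])

```text
time_s: 12.93
ee_pos: [0.5009, 0.1206, 0.3174]
eef_rot: [-2.725, 0.331, 1.109]
force: [-0.8, -0.2, -4.1]
grip_width: 0.0191
grip_force: 50.0
```

Request:
step_arm(plan=[[[0, 0, 0, 0, 0, 0], [0, 0, 0, 0, 0, 0], [0, 0, 0, 0, 0, 0], [0, 0, 0, 0, 0, 0], [0, 0, 0, 0, 0, 0], [0, 0, 0, 0, 0, 0], [0, 0, 0, 0, 0, 0], [0, 0, 0, 0, 0, 0]]])

```text
time_s: 13.6
ee_pos: [0.5003, 0.1202, 0.3194]
eef_rot: [-2.729, 0.329, 1.107]
force: [-0.4, 0.6, -4.8]
grip_width: 0.0198
grip_force: 50.0
```

```bash
python3 - <<'E'
from h import *
a=[ctrl.camera(c)[:,:,::-1] for c in("top","side")]
o=ctrl.get_obs();print(o["time_s"],o["ee_pos"],o["grip_width"],o["force"],o["moment"])
R=Ro.from_euler('xyz',o["eef_rot"]);print("tilt",np.degrees(np.arccos(-R.as_matrix()[2,2])))
Rt=R*Ro.from_euler('xyz',[np.pi,0,np.pi/2]) # tray axes guess
print(Rt.as_matrix().round(2).tolist())
g=o["ee_pos"]-.019*R.as_matrix()[:,2]
cs=[]
for i,c in enumerate(("top","side")):
    u=proj(c,g+Rt.apply([[.09,.065,-.095],[-.09,-.065,-.095]]));print(c,u.round())
    x,y=proj(c,g)[0].astype(int);x=min(max(x,90),469);y=min(max(y,95),324);cs.append(cv2.resize(a[i][y-95:y+95,x-90:x+90],None,fx=2.2,fy=2.2));print(x,y)
cv2.imwrite("pics/a4.png",np.hstack(cs))
E
```

```text
13.7 [0.50037148 0.1202009  0.31936386] 0.019131004467307925 [ 0.0499591   0.78483149 -4.68770482] [ 0.14657968 -0.91584658  0.04633504]
tilt 29.918274942247827
[[0.76, 0.42, 0.49], [-0.53, 0.85, 0.09], [-0.38, -0.32, 0.87]]
top [[219. 169.]
 [218. 249.]]
210 177
side [[250. 201.]
 [334. 186.]]
267 161
```

View pics/a4.png

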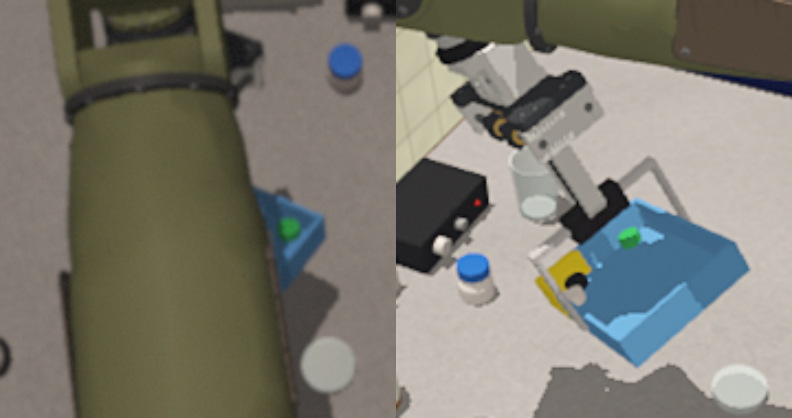

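Black and white are in the yellow corner (side crop 575,285). Green still sits at (628,237), apparently near the +x wall. I'll locate the pucks in tray coordinates and check whether green is moving.

```bash
cat >> h.py <<'E'
def pucks():
    ctrl.camera("side");o=ctrl.get_obs();R=Ro.from_euler('xyz',o["eef_rot"]);Rt=R*Ro.from_euler('xyz',[np.pi,0,np.pi/2])
    O=o["ee_pos"]-.019*R.as_matrix()[:,2]+Rt.apply([0,0,-.1])
    for q in("puck_white","puck_black","puck_green"):
        for d in ctrl.masks_of(q,"side")[:2]:
            # ray in tray frame, cut at z=.011 (puck mid)
            m=M["side"];Rc=np.array(m["R"]);C=Rt.inv().apply(-Rc.T@m["t"]-O);v=Rt.inv().apply(Rc.T@np.linalg.inv(m["intrinsics"])@[*d["at"],1])
            print(q,np.round(d["at"]),round(d["confidence"],2),((C+v*(.011-C[2])/v[2])*1e3).round())
    print(o["time_s"])
E
python3 -c "
from h import *
pucks()
o=ctrl.get_obs();print(o['qpos'])"
```

```text
puck_white [282. 176.] 0.6 [ 70. -27.  11.]
puck_white [286. 186.] 0.29 [ 25. -10.  11.]
puck_black [210. 277.] 0.69 [-50. 238.  11.]
puck_black [259. 193.] 0.54 [80. 37. 11.]
puck_green [216. 287.] 0.65 [-89. 242.  11.]
puck_green [282. 176.] 0.4 [ 74. -28.  11.]
13.75
[ 0.16611168  0.51919261  0.99654235 -0.00315654  2.14814279  0.69814887]
```

Request:
step_arm(plan=[[[0, 0, 0, 0, 0, 0], [0, 0, 0, 0, 0, 0], [0, 0, 0, 0, 0, 0], [0, 0, 0, 0, 0, 0], [0, 0, 0, 0, 0, 0], [0, 0, 0, 0, 0, 0], [0, 0, 0, 0, 0, 0], [0, 0, 0, 0, 0, 0]]])

```text
time_s: 14.57
ee_pos: [0.5004, 0.1202, 0.3193]
eef_rot: [-2.728, 0.329, 1.107]
force: [-0.0, 0.4, -4.8]
grip_width: 0.0194
grip_force: 50.0
```

```bash
python3 -c "
from h import *
pucks()"
```

```text
puck_white [257. 199.] 0.43 [64. 52. 11.]
puck_black [258. 192.] 0.49 [90. 37. 11.]
puck_green [282. 175.] 0.6 [ 76. -29.  11.]
14.6167
```

```bash
cat >> h.py <<'E'
def tilt(bx,by,deg):
    R0=Ro.from_euler('xyz',[np.pi,0,1.038]);b=np.array([bx,by])/np.hypot(bx,by)
    d=Ro.from_euler('z',1.038-np.pi/2).apply([b[0],b[1],0])
    T=Ro.from_rotvec(np.cross([0,0,1],d)*np.radians(deg))*R0
    return shift([.5,.12,.32],T)
E
python3 -c "
from h import *
print(tilt(.35,.94,32))"
```

```text
(array([-0.01890842, -0.01395271, -0.01276734]), array([-1.84349943, -1.70213914,  0.6636533 ]))
```

Request:
step_arm(plan=[[[0, 0, 0, -0.2, -0.2, 0.07], [0, 0, 0, -0.5, -0.46, 0.18], [0, 0, 0, -0.85, -0.78, 0.3], [0, 0, 0, -1.2, -1.1, 0.43], [0, 0, 0, -1.5, -1.4, 0.55], [0, 0, 0, -1.84, -1.7, 0.66], [0, 0, 0, -1.84, -1.7, 0.66], [0, 0, 0, -1.84, -1.7, 0.66]]])

```text
time_s: 15.43
ee_pos: [0.5002, 0.1207, 0.3193]
eef_rot: [-2.925, 0.518, 1.097]
force: [-0.6, -0.0, -4.5]
grip_width: 0.0189
grip_force: 50.0
```

Request:
step_arm(plan=[[[0, 0, 0, 0, 0, 0], [0, 0, 0, 0, 0, 0], [0, 0, 0, 0, 0, 0], [0, 0, 0, 0, 0, 0], [0, 0, 0, 0, 0, 0], [0, 0, 0, 0, 0, 0]]])

```text
time_s: 15.93
ee_pos: [0.5004, 0.1201, 0.3194]
eef_rot: [-2.926, 0.519, 1.095]
force: [0.6, -0.6, -5.2]
grip_width: 0.0197
grip_force: 50.0
```

```bash
python3 -c "
from h import *
pucks()
a=ctrl.camera('side')[:,:,::-1]
cv2.imwrite('pics/a5.png',cv2.resize(a[100:260,180:380],None,fx=3,fy=3))"
```

```text
puck_white [259. 193.] 0.54 [58. 56. 11.]
puck_white [289. 188.] 0.42 [-4.  4. 11.]
puck_black [259. 186.] 0.39 [73. 44. 11.]
puck_black [210. 276.] 0.34 [-15. 258.  11.]
puck_green [265. 180.] 0.64 [73. 25. 11.]
puck_green [258. 195.] 0.53 [56. 61. 11.]
15.9833
```

View pics/a5.png

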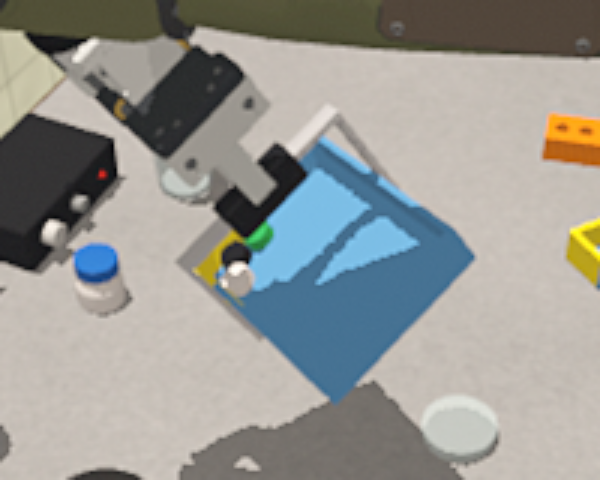

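Green slid down to join the others: all three touch at the yellow corner (235–260, 235–280). Returning to a balanced 30° tilt.

```bash
python3 -c "
from h import *
print(tilt(1,1,30))"
```

```text
(array([-0.02117235, -0.00943236, -0.01053756]), array([ 1.58543382,  1.40604567, -0.56444826]))
```

Request:
step_arm(plan=[[[0, 0, 0, 0.15, 0.14, -0.06], [0, 0, 0, 0.45, 0.4, -0.16], [0, 0, 0, 0.8, 0.7, -0.28], [0, 0, 0, 1.15, 1.02, -0.41], [0, 0, 0, 1.4, 1.25, -0.5], [0, 0, 0, 1.59, 1.41, -0.56], [0, 0, 0, 1.59, 1.41, -0.56], [0, 0, 0, 1.59, 1.41, -0.56]]])

```text
time_s: 16.85
ee_pos: [0.5005, 0.1199, 0.3193]
eef_rot: [-2.754, 0.362, 1.109]
force: [0.5, -0.0, -5.1]
grip_width: 0.0193
grip_force: 50.0
```

Request:
step_arm(plan=[[[0, 0, 0, 0, 0, 0], [0, 0, 0, 0, 0, 0], [0, 0, 0, 0, 0, 0], [0, 0, 0, 0, 0, 0], [0, 0, 0, 0, 0, 0], [0, 0, 0, 0, 0, 0]]])

```text
time_s: 17.35
ee_pos: [0.5004, 0.1203, 0.3193]
eef_rot: [-2.754, 0.361, 1.109]
force: [0.1, -0.0, -4.9]
grip_width: 0.0194
grip_force: 50.0
```

```bash
python3 -c "
from h import *
pucks()
R=Ro.from_euler('xyz',ctrl.get_obs()['eef_rot']);print('tilt',np.degrees(np.arccos(-R.as_matrix()[2,2])),(R*Ro.from_euler('xyz',[np.pi,0,np.pi/2])).as_matrix()[2])
a=ctrl.camera('side')[:,:,::-1]
cv2.imwrite('pics/a6.png',cv2.resize(a[100:260,180:380],None,fx=3,fy=3))"
```

```text
puck_white [260. 200.] 0.64 [51. 54. 11.]
puck_black [260. 194.] 0.41 [68. 42. 11.]
puck_green [266. 189.] 0.48 [69. 24. 11.]
17.4
tilt 29.999297399456253 [-0.35375158 -0.35334006  0.86603154]
```

View pics/a6.png

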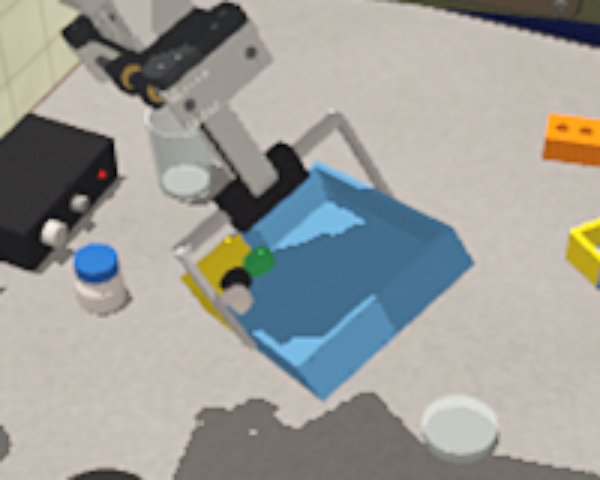

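```bash
python3 -c "
from h import *
o=ctrl.get_obs();R=Ro.from_euler('xyz',o['eef_rot']);Rt=R*Ro.from_euler('xyz',[np.pi,0,np.pi/2])
O=o['ee_pos']-.019*R.as_matrix()[:,2]+Rt.apply([0,0,-.1])
f=lambda P:((proj('side',O+Rt.apply(np.array(P)/1e3))-[180,100])*3).round()
for n,P in dict(A=[[54,53,17],[78,53,17],[78,29,17]],B=[[58,53,17],[78,40,17],[78,16,17]],C=[[78,53,17],[78,29,17],[78,5,17]],rim=[[95,70,35],[95,-70,35],[-95,-70,35],[-95,70,35],[-95,70,0]]).items(): print(n,f(P).tolist())
"
```

```text
A [[234.0, 294.0], [221.0, 284.0], [244.0, 263.0]]
B [[232.0, 292.0], [234.0, 272.0], [257.0, 252.0]]
C [[221.0, 284.0], [244.0, 263.0], [268.0, 242.0]]
rim [[182.0, 275.0], [317.0, 156.0], [453.0, 222.0], [297.0, 364.0], [324.0, 399.0]]
```

The match favours a slight wedge: black and white jam each other just short of the corner. Tilting along +y alone should let black slip in; then I'll go back to the balanced tilt.

```bash
python3 -c "
from h import *
print(tilt(0,1,32))"
```

```text
(array([-0.01850143, -0.01382467, -0.01193527]), array([-3.38823523, -1.74056376,  0.96506753]))
```

Request:
step_arm(plan=[[[0, 0, 0, -0.4, -0.2, 0.1], [0, 0, 0, -1.1, -0.55, 0.3], [0, 0, 0, -1.9, -1, 0.54], [0, 0, 0, -2.7, -1.4, 0.77], [0, 0, 0, -3.39, -1.74, 0.97], [0, 0, 0, -3.39, -1.74, 0.97], [0, 0, 0, -3.39, -1.74, 0.97], [0, 0, 0, -3.39, -1.74, 0.97]]])

```text
time_s: 18.27
ee_pos: [0.5004, 0.1201, 0.3193]
eef_rot: [-3.139, 0.557, 1.038]
force: [0.0, -0.1, -4.9]
grip_width: 0.0193
grip_force: 50.0
```

Request:
step_arm(plan=[[[0, 0, 0, 0, 0, 0], [0, 0, 0, 0, 0, 0], [0, 0, 0, 0, 0, 0], [0, 0, 0, 0, 0, 0], [0, 0, 0, 0, 0, 0], [0, 0, 0, 0, 0, 0]]])

```text
time_s: 18.77
ee_pos: [0.5004, 0.1201, 0.3193]
eef_rot: [3.141, 0.558, 1.037]
force: [0.7, -0.4, -4.6]
grip_width: 0.0196
grip_force: 50.0
```

```bash
python3 -c "
from h import *
pucks();print(tilt(1,1,30))"
```

```text
puck_white [253. 186.] 0.51 [62. 60. 11.]
puck_black [374. 145.] 0.18 [ -94. -181.   11.]
18.8167
(array([-0.02236485, -0.00661102, -0.01178204]), array([ 3.38541641,  1.73650044, -0.97438845]))
```

Back to the balanced tilt, then check.

Request:
step_arm(plan=[[[0, 0, 0, 0.4, 0.2, -0.1], [0, 0, 0, 1.0, 0.5, -0.28], [0, 0, 0, 1.7, 0.87, -0.49], [0, 0, 0, 2.4, 1.23, -0.69], [0, 0, 0, 3, 1.54, -0.86], [0, 0, 0, 3.39, 1.74, -0.97], [0, 0, 0, 3.39, 1.74, -0.97], [0, 0, 0, 3.39, 1.74, -0.97]]])

```text
time_s: 19.63
ee_pos: [0.5006, 0.1197, 0.3191]
eef_rot: [-2.755, 0.362, 1.108]
force: [0.0, -0.0, -5.4]
grip_width: 0.0195
grip_force: 50.0
```

Request:
step_arm(plan=[[[0, 0, 0, 0, 0, 0], [0, 0, 0, 0, 0, 0], [0, 0, 0, 0, 0, 0], [0, 0, 0, 0, 0, 0], [0, 0, 0, 0, 0, 0], [0, 0, 0, 0, 0, 0]]])

```text
time_s: 20.13
ee_pos: [0.5003, 0.1204, 0.3194]
eef_rot: [-2.754, 0.361, 1.109]
force: [0.1, -0.3, -4.7]
grip_width: 0.0193
grip_force: 50.0
```

```bash
python3 -c "
from h import *
pucks()
R=Ro.from_euler('xyz',ctrl.get_obs()['eef_rot']);print('tilt',np.degrees(np.arccos(-R.as_matrix()[2,2])))
a=ctrl.camera('side')[:,:,::-1]
cv2.imwrite('pics/a7.png',cv2.resize(a[100:260,180:380],None,fx=3,fy=3))"
```

```text
20.1833
tilt 29.994012296139683
```

View pics/a7.png

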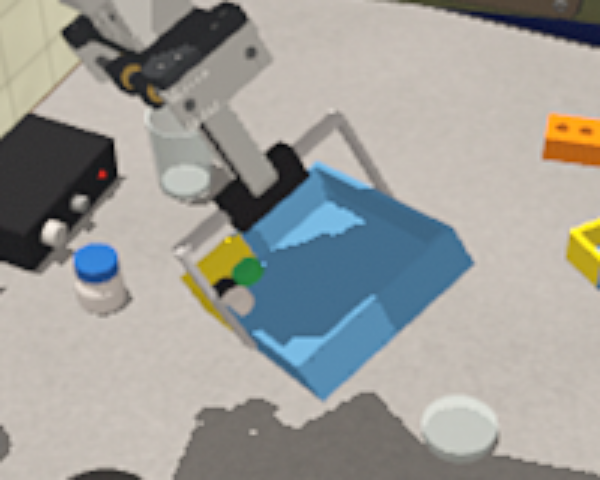

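Black is now right in the corner (225,287), with white (238,298) and green (247,270) tight against it. The tray is held at a 30° tilt.

```bash
python3 -c "
from station import ctrl
print(ctrl.hand_in())"
```

```text
the job is handed in; nothing more can be done
None
```

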